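# Clip a slide carrier onto the lab mixer and run it

## Robot

A 7-joint arm with a two-finger parallel gripper is mounted at the origin on the work surface. World frame = base frame: x ahead of the robot, y to its left, z up, the work surface at z = 0. Lengths are in m, angles in rad, forces in N, time in s.
With the tool pointing down it reaches from about 0.35 to 0.9 m from the base axis. Payload 8.1 kg.
Tool frame: the origin (TCP) lies on the centre line of the jaws, within the pads' length; the fingertips stand 19 mm ahead of it and the grasp point (between the pads) is the TCP; z points along the fingers, y is the direction in which the jaws open and shut (so a half turn about z gives the same grasp; the last joint's range is limited). The gripper opens to 92 mm and grips with 3 to 60 N. Pads are 19 mm wide; open, the fingers measure 130 mm over their backs; the gripper's body (75 mm by 190 mm) begins 47 mm behind the grasp point.
Start: joints at [-1.285, 0.434, 0.025, 1.573, -0.012, 1.134, -0.075], TCP at [0.237, 0.578, 0.246] pointing down, gripper open.
Joint ranges: [-2.62, 2.62], [-0.44, 2.09], [-1.27, 1.32], [0.08, 2.57], [-1.32, 4.46], [0.12, 2], [-2.74, 2.74]. Speed limits (rad/s): [2.22, 2.22, 3.01, 3.01, 3.14, 3.14, 3.14].

## Interface

Orientations are given as a unit quaternion [x, y, z, w].
In Python, from station import get_state, get_image, workorder gives the robot as it stands. The module is installed in compiled form; this text tells all that it offers.
- The arm moves only by the shell command python3 -m crank 'ROWS' [OPENING] [FORCE]. ROWS is text: rows parted by semicolons, each of 6 numbers parted by spaces: the shift along the world's x, y, z normalised to -1 to 1, where 1 is 120 mm, then the turn, a rotation vector about the world's x, y, z normalised to -1 to 1, where 1 is 180 degrees. A call has exactly 8 rows; each row is the pose to reach, as a shift and turn from the pose commanded when the call began, turning the shorter way round; what a row does not reach only later rows make up. A row lasts 1/12 s, in which the tool goes at most 41.7 mm and 7.16 degrees, less where a joint would pass 70% of its speed; a pose out of reach is approached as far as the arm can. A call with a number of a shift or a turn outside -1 to 1 is refused whole. A call with a gripper value outside its range is refused whole. OPENING is the opening, from -1 (shut) to 1 (fully open), set as the call begins (- or left out, the last holds). The fingers move at their own pace and stop on an object; FORCE is the grip in N (left out, the last holds). Time passes only in rows, so rows that repeat a pose let the fingers close, or fill a call up. It gives the time, the measured TCP pose, the force and the opening at its end, in the units of the state.
- get_state(): the state, without advancing time (a new reading comes with each control period).
- get_image(name): name is "scene" or "side" or "wrist"; returns a dict with "image" (480x640x3 uint8, red, green, blue), "K" (3x3 intrinsics, pixels), "D" ([k1, k2, p1, p2, k3] as OpenCV has them; the pictures are not rectified), "R" (3x3) and "t" (3): a world point X has camera coordinates R X + t; the wrist camera has in their place "hand_eye" (4x4, takes a point from camera to tool coordinates, whose origin is the TCP and whose axes are the flange's). Camera axes: x right, y down, z forward; pixel columns grow to the right and rows downward; lengths in m; the calibration is good to about 2 mm. A picture is of the moment at which its call begins: read the wrist's pose just before it. There is no depth.
- workorder.finish_job(): hands the job in, once; it reports no verdict.
The state is a dict: "time_s": time; "joint_pos": joint angles; "joint_vel": joint speeds; "tau": joint torques, N m; "eef_pos": TCP position; "orientation": TCP orientation; "wrist_force": force on the tool from outside, world axes, zero at the start; "wrist_torque": the same for the moment, N m; "finger_gap": opening from 0.0 (shut) to 1.0 (fully open).
Only numpy, scipy, OpenCV 4.12 (cv2) and the standard library are available. Lean on these libraries where they do the work, as an engineer would, in place of code of your own. Each camera call takes 0.05 s, during which the arm holds its last target. There are 200 camera calls.

## Task

Raise the spring clip on the mixer's platform until it stays up, then take the flat slide carrier out of the sloping rack and slide it level under the raised clip, between the rails and fully home against the stop. Lower the clip so that it holds the carrier down, and only then push the mixer's speed slider all the way to the other end (towards the robot's left). Leave the other things on the bench where they are.

Things in the scene. Friction and masses are not known exactly. Their poses are not given: they have to be found in the camera images.
- mixer: white mixer fixed to the bench, 265 mm long (its x) x 160 mm wide (y). Origin on the bench under it; its x points away from the robot (turned up to 0.2 rad), z up. Flat aluminium platform 75 mm above the bench, x -85 to +95 mm; in front a lower shelf, x -165 to -85 mm, 36 mm above the bench, with the speed slider.
- stop (a point): on the platform, mixer x +60, y 0, z 75 mm, midway between the two 12 mm high stops, whose faces are at this x. Two 7 mm high guide rails run along the mixer's x to the stops: 66 mm apart inside from x -20 to +60 mm, flaring towards the robot to about 90 mm apart at x -50 mm. Mixer axes.
- seat (a point): where the carrier's origin (underside centre) comes when fully home: on the platform, at mixer x -5, y 0, z 75 mm; same axes as the mixer
- clip (a joint): angle (rad) of the steel spring clip, an arm 74 mm long, 28 mm wide, reaching from its hinge towards the robot: 0 down (no carrier), about 0.06 when on the carrier, 0.7 fully up. Over-centre spring: below 0.35 it snaps down, above it snaps up and stays at 0.7. About 5 N at its bar lifts it, or pushes it down again.
- clip_pad (a point): underside of the clip's round cross pad, 62 mm from the hinge: with the clip down it is 4 mm above the platform (the carrier cannot enter), fully up about 50 mm above it
- clip_hinge (a point): the clip's hinge axis: parallel to the mixer's y, at mixer x +75, z 89 mm; fixed
- clip_bar (a point): centre of the clip's finger bar: round steel rod, 10 mm diameter, 44 mm long along the mixer's y, at the clip's free end on a 3 mm thick upturned tongue. Clip down: 72 mm nearer the robot than the hinge, 26 mm above it (40 mm above the platform); the arm's top lies 24 mm below it on the hinge side. Fully up: 38 mm nearer than the hinge, 66 mm above it.
- speed (a joint): position (m) of the speed slider: 0 to 0.06, growing along the mixer's y (to the robot's left); starts at 0 to 0.012, stays where it is left, about 1.5 N to move
- speed_top (a point): centre of the top of the slider's black cap, which is 26 mm (x) x 16 mm (y) and stands 27 mm up from the front shelf (top about 63 mm above the bench), at mixer x -125 mm; mixer y -30 mm when the slider reads 0, +30 mm when fully across
- rack: white rack fixed to the bench, base 100 (x) x 150 mm (y); its sloping face (86 mm wide) rises towards the robot's right at 30 degrees from level up to about 108 mm, with a low ledge at the lower end and 5 mm high side guides. Origin under its centre, z up, x away from the robot (turned up to 0.25 rad).
- carrier: loose flat aluminium slide carrier, 130 (x) x 60 (y) x 8 mm, 0.15 to 0.25 kg, two glass slides in its top, an upright black grip fin near its -x end. Origin at the centre of its underside, z out of its top. Starts on the rack's slope, fin end at the lower ledge, so its fin leans 30 degrees to the robot's left. On the mixer its +x end goes in first.
- carrier_fin (a point): middle of the grip fin, a plain block 30 mm (x) x 12 mm (y) x 36 mm (z, standing on the carrier's top) at carrier x -48, z 26 mm; axes as the carrier
- beaker: empty clear glass beaker, 72 mm wide, 90 mm tall, between or behind the task's things; origin under its centre; to be left alone
- jar: short amber glass jar with a white lid, 60 mm wide, 65 mm tall; origin under its centre; to be left alone
- reagent: amber reagent bottle with a white cap, 68 mm wide, 150 mm tall; origin under its centre; to be left alone
- tipbox: clear plastic box 120 x 80 x 55 mm; origin under its centre; to be left alone
- dish: flat round clear dish, 90 mm wide, 16 mm tall; origin under its centre; to be left alone
- slidebox: grey plastic box 190 x 90 x 35 mm; origin under its centre; to be left alone
- scoop: spatula with black handle, 200 mm long, lying flat, about 20 mm tall; origin under its middle; to be left alone
There are look-alikes about, which are no part of the job. Leave any blue or green look-alike of the carrier alone.

How it is judged:
On the way, in this order (a step that is already met when the one before it is completed fails the run):
1. the clip is raised and stays up, the carrier not yet in place (value of joint clip above 0.6 rad and distance between carrier and seat above 0.05 m and value of joint speed below 0.03 m), for 0.2 s.
2. the carrier lies level and fully home under the raised clip (value of joint clip above 0.5 rad and value of joint speed below 0.03 m and x of carrier in the frame of seat between -0.005 and 0.005 m and y of carrier in the frame of seat between -0.006 and 0.006 m and z of carrier in the frame of seat between -0.004 and 0.004 m and angle between the x axis of carrier and the x axis of mixer, either way round below 0.1 rad and angle between carrier's own z axis and vertical below 0.06 rad), for 0.2 s.
3. the clip is lowered and presses on the carrier, the slider not yet moved (value of joint clip below 0.12 rad and contact force between clip and carrier above 1 N and x of carrier in the frame of seat between -0.005 and 0.005 m and y of carrier in the frame of seat between -0.006 and 0.006 m and z of carrier in the frame of seat between -0.004 and 0.004 m and angle between the x axis of carrier and the x axis of mixer, either way round below 0.1 rad and angle between carrier's own z axis and vertical below 0.06 rad and value of joint speed below 0.03 m), for 0.2 s.
At the end, for the whole second after the job is handed in: The carrier lies level, within 5 mm of fully home against the stop, within 6 mm of the middle between the rails and 0.1 rad in line; the clip rests on it (below 0.12 rad, pressing with over 1 N); the speed slider is within 8 mm of its far end; everything is at rest (x of carrier in the frame of seat between -0.005 and 0.005 m and y of carrier in the frame of seat between -0.006 and 0.006 m and z of carrier in the frame of seat between -0.004 and 0.004 m and angle between the x axis of carrier and the x axis of mixer, either way round below 0.1 rad and angle between carrier's own z axis and vertical below 0.06 rad and value of joint clip below 0.12 rad and contact force between clip and carrier above 1 N and value of joint speed above 0.052 m and linear speed of carrier below 0.02 m/s); the robot touches nothing.
It fails at once if one of the other things on the bench is moved by more than 30 mm (distance of any of beaker, jar, reagent, tipbox, dish, slidebox, scoop from where it was at the start of the episode above 0.03 m).
It also fails if it takes over 72 s, if anything falls off the work surface, if the arm or the gripper's body presses on something with over 40 N, if the wrist force passes 120 N, or if a joint passes its speed limit or range.

## Working session

There is one attempt and no reset: what is moved stays moved. The work goes in short steps, Python scripts to look and compute and a shell command to move; the robot and the scene stay as the last step left them, time stands still between calls to the robot, and variables do not carry over. Pictures are saved under pics/ and viewed, about 8 in all and at most 12, crops included, and the job is handed in when it is done.

```bash
ls; mkdir -p pics; python3 - <<'E'
from station import *
import cv2,numpy as np
print(get_state())
ims=[]
for n in("scene","side"):
    d=get_image(n); np.savez(f"{n}.npz",**d)
    cv2.imwrite(f"pics/{n}0.png",d["image"][:,:,::-1]); print(n,d["K"].tolist(),d["D"],np.round(d["R"],3).tolist(),np.round(d["t"],3))
E
```

```text
pics
{'time_s': 0.0, 'joint_pos': array([-1.28458407,  0.43517303,  0.02500233,  1.57409178, -0.01158901,
        1.13401985, -0.07507934]), 'joint_vel': array([-0.00011948, -0.00021436,  0.00028944,  0.00095075,  0.00078774,
       -0.00264146, -0.00073359]), 'tau': array([-2.81824987e-04, -6.67852592e+01,  9.84819867e-01, -3.14465654e+01,
       -6.06515980e-02,  4.29528148e-02,  1.47292603e-04]), 'eef_pos': array([0.23681678, 0.57787247, 0.24497839]), 'orientation': array([ 1.93218691e-01,  9.81155410e-01, -7.70476980e-04, -6.93098040e-05]), 'wrist_force': array([-0.63593095,  0.59586934, -0.25369789]), 'wrist_torque': array([-0.00090044, -0.03401961, -0.01191526]), 'finger_gap': 0.9981200269154132}
scene [[607.1944569188807, 0.0, 320.08565396029667], [0.0, 607.1944569188807, 238.35639186240505], [0.0, 0.0, 1.0]] [-0.19440744  0.          0.          0.          0.        ] [[-0.671, 0.741, -0.008], [0.531, 0.474, -0.702], [-0.517, -0.476, -0.712]] [ 0.377 -0.218  1.839]
side [[578.3820512234962, 0.0, 306.24168222720965], [0.0, 578.3820512234962, 233.52975754116787], [0.0, 0.0, 1.0]] [-0.12531252  0.          0.          0.          0.        ] [[0.982, -0.187, 0.014], [-0.102, -0.597, -0.796], [0.157, 0.78, -0.605]] [-0.524  0.127  1.373]
```

View pics/scene0.png

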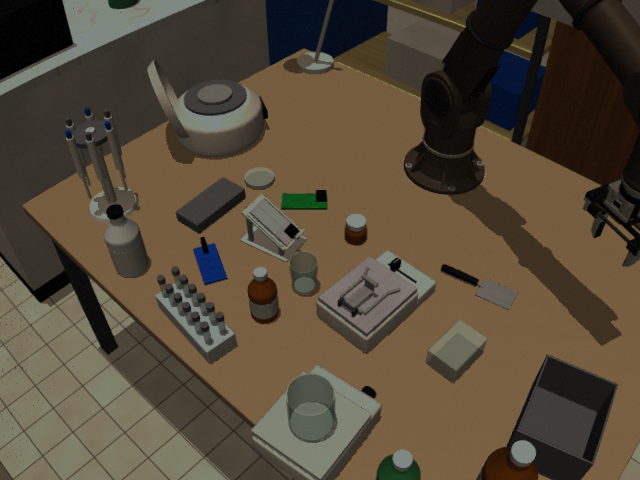

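View pics/side0.png

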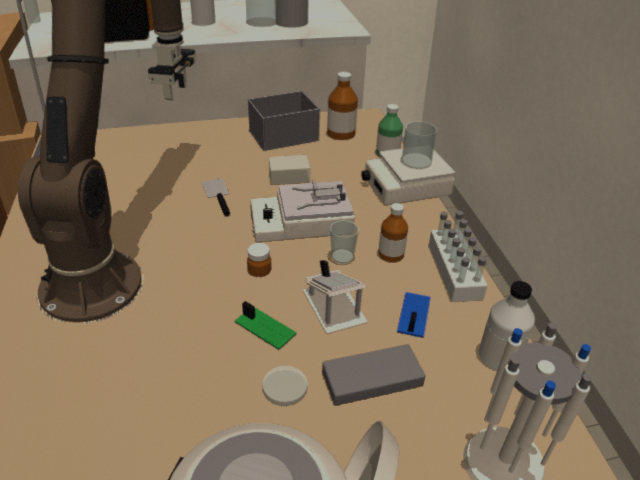

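The scene view shows the mixer at about (375,300), the rack with the carrier at (275,225) and its black fin at (291,230). There are three carrier candidates: green flat at (305,200), blue flat at (210,262), and aluminium on the rack at (275,222). The aluminium one fits, since it lies on the slope with the fin at the low end. Next I'll take enlarged crops to confirm it and get corner pixels.

```bash
cat > h.py <<'E'
import numpy as np, cv2
from station import *
from scipy.spatial.transform import Rotation as Ro
def cam(n):
    d=dict(np.load(n+".npz")); return d
def ray(d,p):
    u=cv2.undistortPoints(np.array([[p]],float),d["K"],d["D"])[0,0]
    v=d["R"].T@np.array([u[0],u[1],1.]); return -d["R"].T@d["t"],v/np.linalg.norm(v)
def onz(d,p,z):
    o,v=ray(d,p); return o+v*(z-o[2])/v[2]
def tri(*dp):
    A=np.zeros((3,3));b=np.zeros(3)
    rs=[ray(d,p) for d,p in dp]
    for o,v in rs:
        M=np.eye(3)-np.outer(v,v);A+=M;b+=M@o
    x=np.linalg.solve(A,b); return x,[round(1e3*np.linalg.norm(np.cross(x-o,v)),1) for o,v in rs]
def proj(d,X):
    return cv2.projectPoints(np.array(X,float).reshape(-1,3),cv2.Rodrigues(d["R"])[0],d["t"],d["K"],d["D"])[0][:,0]
def wrist(name):
    s=get_state(); w=get_image("wrist")
    T=np.eye(4);T[:3,:3]=Ro.from_quat(s["orientation"]).as_matrix();T[:3,3]=s["eef_pos"]
    C=np.linalg.inv(T@w["hand_eye"])
    d=dict(image=w["image"],K=w["K"],D=w["D"],R=C[:3,:3],t=C[:3,3]); np.savez(name+".npz",**d)
    cv2.imwrite(f"pics/{name}.png",w["image"][:,:,::-1]); return d,s
E
python3 - <<'E'
from h import *
S,D=cam("scene"),cam("side")
a=S["image"][190:350,235:445]; b=D["image"][175:335,245:365]
cv2.imwrite("pics/c1.png",cv2.resize(a[:,:,::-1],None,fx=3.75,fy=3.75,interpolation=cv2.INTER_CUBIC))
cv2.imwrite("pics/c2.png",cv2.resize(b[:,:,::-1],None,fx=3.75,fy=3.75,interpolation=cv2.INTER_CUBIC))
w,s=wrist("w0")
print(get_image("wrist")["hand_eye"].round(3))
E
```

```text
[[-0.    -0.961 -0.275  0.074]
 [ 1.     0.    -0.001 -0.   ]
 [ 0.001 -0.275  0.961 -0.138]
 [ 0.     0.     0.     1.   ]]
```

View pics/c1.png

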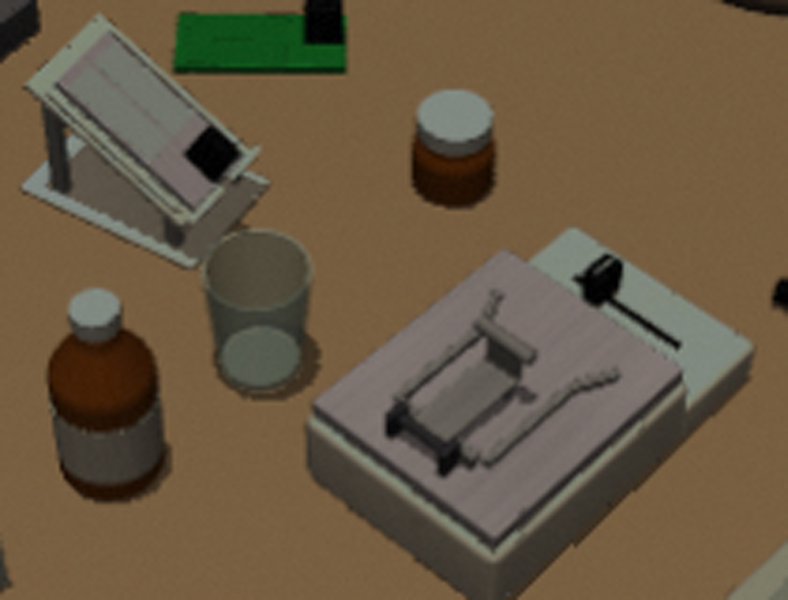

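View pics/c2.png

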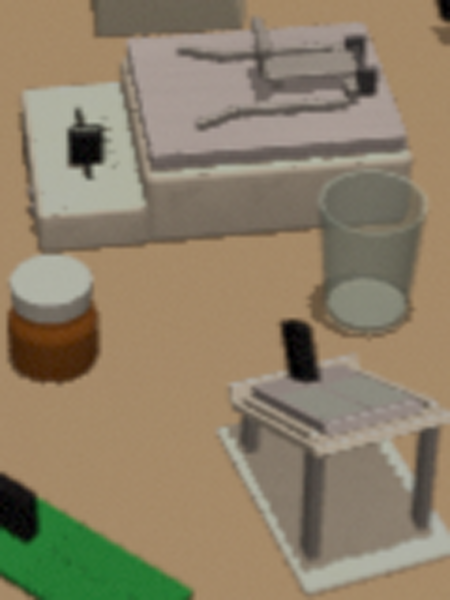

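The crops confirm the aluminium carrier on the white rack, with its fin at crop 1 (212,153) and crop 2 (300,350). The mixer has its clip bar at crop 1 (505,340) and its slider cap at crop 1 (602,280). The stirrer with a beaker on it is a look-alike with no clip. Now I'll triangulate.

```bash
python3 - <<'E'
from h import *
np.set_printoptions(precision=4,suppress=True)
S,D=cam("scene"),cam("side")
c1=lambda u,v:((u+.5)/3.75-.5+235,(v+.5)/3.75-.5+190)
c2=lambda u,v:((u+.5)/3.75-.5+245,(v+.5)/3.75-.5+175)
P={}
for n,a,b in [("platF-y",(505,252),(150,160)),("platF+y",(685,378),(127,42)),("platB+y",(495,545),(365,28)),("platB-y",(315,408),(405,148)),
 ("bar",(505,340),(262,40)),("cap",(605,265),(85,133)),("fintop",(212,150),(295,324)),("rackLo+x",(188,220),(355,360)),("rackLo-x",(262,150),(232,385)),("rackHi-x",(98,15),(318,450)),("rackHi+x",(30,82),(450,412)),
 ("base1",(22,187),(450,548)),("base2",(192,267),(None)),("base3",(268,182),(220,430)),("stop-y",(397,408),(367,75)),("stop+y",(448,450),(355,42)),("beaker",(258,358),(365,305)),("jar",(453,120),(52,285)),
 ]:
    if b is None: print(n,onz(S,c1(*a),0.004)); continue
    P[n],e=tri((S,c1(*a)),(D,c2(*b))); print(n,P[n],e)
F=(P["platF-y"]+P["platF+y"])/2;B=(P["platB-y"]+P["platB+y"])/2
v=B-F;print("yaw",np.arctan2(v[1],v[0]),"len",np.linalg.norm(v)); w=P["platF+y"]-P["platF-y"];print("yaw2",np.arctan2(-w[0],w[1]),np.linalg.norm(w))
E
```

```text
platF-y [0.4958 0.1038 0.0705] [np.float64(0.0), np.float64(0.0)]
platF+y [0.5032 0.2551 0.07  ] [np.float64(0.8), np.float64(0.8)]
platB+y [0.6815 0.2462 0.0701] [np.float64(0.6), np.float64(0.6)]
platB-y [0.6735 0.096  0.0657] [np.float64(1.4), np.float64(1.4)]
bar [0.5867 0.1736 0.115 ] [np.float64(0.7), np.float64(0.7)]
cap [0.4566 0.1557 0.0627] [np.float64(1.1), np.float64(1.1)]
fintop [ 0.5575 -0.0975  0.0794] [np.float64(3.6), np.float64(3.6)]
rackLo+x [ 0.5949 -0.0915  0.0415] [np.float64(0.6), np.float64(0.6)]
rackLo-x [ 0.513  -0.1006  0.0414] [np.float64(1.7), np.float64(1.7)]
rackHi-x [ 0.5365 -0.2338  0.1053] [np.float64(0.8), np.float64(0.8)]
rackHi+x [ 0.6169 -0.2175  0.1068] [np.float64(1.2), np.float64(1.2)]
base1 [ 0.6248 -0.2285  0.0044] [np.float64(1.5), np.float64(1.5)]
base2 [ 0.6    -0.0843  0.004 ]
base3 [ 0.5064 -0.1013  0.0046] [np.float64(0.9), np.float64(0.9)]
stop-y [0.6575 0.1485 0.0942] [np.float64(1.2), np.float64(1.2)]
stop+y [0.6601 0.1919 0.0938] [np.float64(0.1), np.float64(0.1)]
beaker [0.628  0.0052 0.0028] [np.float64(0.6), np.float64(0.6)]
jar [ 0.4141 -0.0078  0.0601] [np.float64(0.2), np.float64(0.2)]
yaw -0.04675135673494944 len 0.17823150798657025
yaw2 -0.04890121628190875 0.151439464793894
```

```bash
M='python3 -m crank'
python3 -m crank '.2 -.2 0 0 0 -.03; .4 -.4 0 0 0 -.06; .6 -.6 0 0 0 -.09; .725 -.82 0 0 0 -.097; .725 -.82 0 0 0 -.097; .725 -.82 0 0 0 -.097; .725 -.82 0 0 0 -.097; .725 -.82 0 0 0 -.097' 1 40
python3 -m crank '.2 -.2 0 0 0 -.03; .4 -.4 0 0 0 -.06; .6 -.6 0 0 0 -.09; .725 -.82 0 0 0 -.097; .725 -.82 0 0 0 -.097; .725 -.82 0 0 0 -.097; .725 -.82 0 0 0 -.097; .725 -.82 0 0 0 -.097'
python3 -m crank '.2 -.2 0 0 0 -.03; .4 -.4 0 0 0 -.06; .6 -.6 0 0 0 -.09; .725 -.82 0 0 0 -.097; .725 -.82 0 0 0 -.097; .725 -.82 0 0 0 -.097; .725 -.82 0 0 0 -.097; .725 -.82 0 0 0 -.097'
python3 -m crank '.2 -.2 0 0 0 -.03; .4 -.4 0 0 0 -.06; .6 -.6 0 0 0 -.09; .725 -.82 0 0 0 -.097; .725 -.82 0 0 0 -.097; .725 -.82 0 0 0 -.097; .725 -.82 0 0 0 -.097; .725 -.82 0 0 0 -.097'
python3 - <<'E'
from h import *
w,s=wrist("w1"); print(s["eef_pos"],s["joint_pos"].round(2),w["K"][0,0],Ro.from_quat(s["orientation"]).as_matrix().round(3).tolist())
E
```

```text
time_s: 0.87
eef_pos: [0.3228, 0.4811, 0.2456]
orientation: [0.339, 0.941, 0.0, -0.0]
wrist_force: [-0.6, -0.3, 0.3]
finger_gap: 0.998
time_s: 1.53
eef_pos: [0.4096, 0.3833, 0.2456]
orientation: [0.477, 0.879, 0.0, -0.0]
wrist_force: [-0.3, 0.6, 0.1]
finger_gap: 1.0
time_s: 2.2
eef_pos: [0.4968, 0.2852, 0.2456]
orientation: [0.605, 0.796, 0.0, -0.0]
wrist_force: [-0.1, 1.3, 0.7]
finger_gap: 1.002
time_s: 2.87
eef_pos: [0.584, 0.1871, 0.2456]
orientation: [0.719, 0.695, 0.0, -0.001]
wrist_force: [0.0, -1.1, 1.2]
finger_gap: 1.001
[0.58397949 0.18707849 0.24555325] [-0.69  0.43  0.43  1.63 -0.2   1.12 -0.25] 364.4246369719842 [[0.033, 0.999, -0.001], [0.999, -0.033, 0.001], [0.001, -0.001, -1.0]]
```

View pics/w1.png

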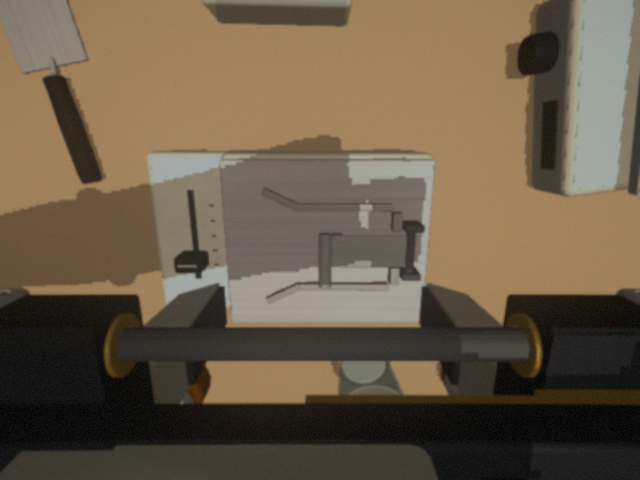

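Wrist view: the clip bar runs from (324,233) to (324,287), rail inside edges are at rows 210 and 284, the stops are near column 391, and the slider cap is at (190,257). The scoop, the tip box and the second mixer lie clear of the work.

```bash
python3 - <<'E'
from h import *
np.set_printoptions(precision=4,suppress=True)
w=cam("w1")
for n,p,z in [("bar+",(324,234),.115),("bar-",(324,287),.115),("barmid",(324.5,260),.115),("rail+a",(300,208.5),.082),("rail+b",(385,208.5),.082),("rail-a",(305,285.5),.082),("rail-b",(385,286.5),.082),("stop+",(391,221),.087),("stop-",(389,274),.087),
 ("platFar+y",(432,159),.075),("platNear+y",(222,159),.075),("platNear-y",(233,321),.075),("platFar-y",(421,321),.075),("cap",(191,257),.063),("hinge+",(413,227),.089),("hinge-",(410,273),.089)]:
    print(n,onz(w,p,z))
S,D=cam("scene"),cam("side")
c1=lambda u,v:((u+.5)/3.75-.5+235,(v+.5)/3.75-.5+190)
c2=lambda u,v:((u+.5)/3.75-.5+245,(v+.5)/3.75-.5+175)
print("bar 3 views",tri((S,c1(505,340)),(D,c2(262,40)),(w,(324.5,260))))
print("corner h",tri((S,c1(505,252)),(D,c2(150,160)),(w,(233,321))),tri((S,c1(685,378)),(D,c2(127,42)),(w,(222,159))))
g=cv2.cvtColor(w["image"],cv2.COLOR_RGB2GRAY)
print(g[195:300,350]); print(g[260,310:340])
E
```

```text
bar+ [0.5851 0.1929 0.115 ]
bar- [0.5837 0.1496 0.115 ]
barmid [0.5848 0.1721 0.115 ]
rail+a [0.5655 0.2072 0.082 ]
rail+b [0.6366 0.2049 0.082 ]
rail-a [0.5665 0.1379 0.082 ]
rail-b [0.6376 0.1346 0.082 ]
stop+ [0.6409 0.1951 0.087 ]
stop- [0.64   0.1482 0.087 ]
platFar+y [0.6759 0.2435 0.075 ]
platNear+y [0.5028 0.2493 0.075 ]
platNear-y [0.4969 0.1017 0.075 ]
platFar-y [0.6728 0.0959 0.075 ]
cap [0.4613 0.162  0.063 ]
hinge+ [0.6589 0.1899 0.089 ]
hinge- [0.6577 0.1493 0.089 ]
bar 3 views (array([0.5859, 0.1728, 0.1151]), [np.float64(0.9), np.float64(1.3), np.float64(1.3)])
corner h (array([0.4958, 0.1022, 0.0715]), [np.float64(2.0), np.float64(0.4), np.float64(2.1)]) (array([0.5024, 0.2523, 0.0706]), [np.float64(2.9), np.float64(1.5), np.float64(3.2)])
[107 104 104 103 103 103 101  95  83  81  95  96  98  95  93  94  99 103
 106 106 104 109 105 101 105 105 104 102 103 103 103 102 105 103 101 102
 105 106 102  98  93  90  93  98  94  92  92  92  94  91  92  92  89  92
  92  93  90  88  89  88  90  91  91  92  96  93  94  95 112 131 141 136
 139 150 158 159 163 164 161 161 163 160 158 160 160 159 143 107  87 105
 135 143 145 143 143 148 158 162 163 163 161 161 159 157 161]
[106 105 105 105 102 104 104  99  87  79  79  80  84  92  91  92  88  89
  86  84  77  84  88  95  94  94  94  92  92  97]
```

```bash
python3 -m crank '.011 -.122 -.2 0 0 0; .011 -.122 -.4 0 0 0; .011 -.122 -.6 0 0 0; .011 -.122 -.8 0 0 0; .011 -.122 -.9 0 0 0; .011 -.122 -.9 0 0 0; .011 -.122 -.9 0 0 0; .011 -.122 -.9 0 0 0' 0 25
python3 -m crank '0 0 -.06 0 0 0; 0 0 -.12 0 0 0; 0 0 -.12 0 0 0; 0 0 -.12 0 0 0; 0 0 -.12 0 0 0; 0 0 -.12 0 0 0; 0 0 -.12 0 0 0; 0 0 -.12 0 0 0'
python3 -m crank '0 0 0 0 0 0; 0 0 0 0 0 0; 0 0 0 0 0 0; 0 0 0 0 0 0; 0 0 0 0 0 0; 0 0 0 0 0 0; 0 0 0 0 0 0; 0 0 0 0 0 0' -1 25
```

```text
time_s: 3.58
eef_pos: [0.587, 0.1707, 0.1391]
orientation: [0.72, 0.694, 0.001, 0.0]
wrist_force: [0.9, 0.4, -0.3]
finger_gap: 0.512
time_s: 4.25
eef_pos: [0.5864, 0.1701, 0.1236]
orientation: [0.72, 0.694, 0.0, 0.0]
wrist_force: [0.1, 0.1, 0.2]
finger_gap: 0.5
time_s: 4.92
eef_pos: [0.585, 0.1702, 0.1232]
orientation: [0.72, 0.694, -0.001, -0.001]
wrist_force: [-5.2, -0.9, 4.5]
finger_gap: 0.099
```

```bash
python3 -m crank '.032 -.001 .058 0 .032 0; .068 -.003 .113 .002 .064 0; .111 -.005 .165 .004 .095 0; .158 -.006 .212 .005 .127 0; .209 -.008 .253 .006 .159 0; .265 -.01 .289 .008 .191 0; .294 -.011 .305 .009 .207 0; .294 -.011 .305 .009 .207 0'
python3 -m crank '0 0 0 0 0 0; 0 0 0 0 0 0; 0 0 0 0 0 0; 0 0 0 0 0 0; 0 0 0 0 0 0; 0 0 0 0 0 0; 0 0 0 0 0 0; 0 0 0 0 0 0' 0
python3 - <<'E'
from h import *
s=get_state();R=Ro.from_quat(s["orientation"]).as_matrix();print(R[:,2],s["joint_pos"].round(2))
E
```

```text
time_s: 5.58
eef_pos: [0.6204, 0.1689, 0.1598]
orientation: [0.681, 0.656, -0.224, -0.236]
wrist_force: [-7.7, -1.2, 15.8]
finger_gap: 0.098
time_s: 6.25
eef_pos: [0.6215, 0.1688, 0.16]
orientation: [0.682, 0.657, -0.22, -0.232]
wrist_force: [0.3, -0.4, 0.2]
finger_gap: 0.499
[-0.60519771  0.02629731 -0.79564074] [-0.39  0.96  0.32  1.03 -0.37  1.84 -0.12]
```

```bash
python3 -m crank '.1 -.005 .13 0 0 0; .2 -.01 .265 0 0 0; .3 -.015 .4 0 0 0; .4 -.02 .53 0 0 0; .4 -.02 .53 0 0 0; .4 -.02 .53 0 0 0; .4 -.02 .53 0 0 0; .4 -.02 .53 0 0 0'
python3 -m crank '0 0 .1 0 -.03 0; 0 -.2 .22 0 -.06 0; -.2 -.4 .22 0 -.09 0; -.4 -.6 .22 0 -.13 0; -.6 -.8 .22 0 -.16 0; -.9 -1 .22 -.009 -.207 0; -.9 -1 .22 -.009 -.207 0; -.9 -1 .22 -.009 -.207 0' 1
python3 -m crank '0 -.3 0 0 0 0; 0 -.6 0 0 0 0; 0 -.9 0 0 0 0; 0 -1 0 0 0 0; 0 -1 0 0 0 0; 0 -1 0 0 0 0; 0 -1 0 0 0 0; 0 -1 0 0 0 0'
python3 -m crank '0 -.3 0 0 0 0; 0 -.6 0 0 0 0; 0 -.87 0 0 0 0; 0 -.87 0 0 0 0; 0 -.87 0 0 0 0; 0 -.87 0 0 0 0; 0 -.87 0 0 0 0; 0 -.87 0 0 0 0'
python3 - <<'E'
from h import *
w,s=wrist("w2"); print(s["eef_pos"],Ro.from_quat(s["orientation"]).as_matrix().round(3).tolist())
d=get_image("scene");np.savez("scene2.npz",**d)
a=cv2.resize(d["image"][225:350,310:445],None,fx=2.3,fy=2.3,interpolation=cv2.INTER_CUBIC)
b=w["image"][:480,100:540]
c=np.zeros((480,760,3),np.uint8);c[:,:440]=b;c[:a.shape[0],440:440+a.shape[1]]=a
cv2.imwrite("pics/w2c.png",c[:,:,::-1])
E
```

```text
time_s: 6.92
eef_pos: [0.6633, 0.1654, 0.2194]
orientation: [0.684, 0.658, -0.216, -0.23]
wrist_force: [-0.0, -0.1, -0.5]
finger_gap: 0.497
time_s: 7.58
eef_pos: [0.549, 0.0422, 0.2459]
orientation: [0.721, 0.693, 0.003, 0.003]
wrist_force: [-0.4, -0.2, -0.4]
finger_gap: 0.991
time_s: 8.25
eef_pos: [0.5555, -0.0724, 0.2457]
orientation: [0.719, 0.695, 0.004, 0.002]
wrist_force: [-0.0, 0.9, -0.1]
finger_gap: 1.003
time_s: 8.92
eef_pos: [0.5557, -0.1766, 0.2459]
orientation: [0.719, 0.695, 0.004, 0.002]
wrist_force: [0.0, 0.4, -0.3]
finger_gap: 1.001
[ 0.55569214 -0.17662115  0.24591457] [[0.034, 0.999, 0.009], [0.999, -0.034, 0.003], [0.004, 0.008, -1.0]]
```

View pics/w2c.png

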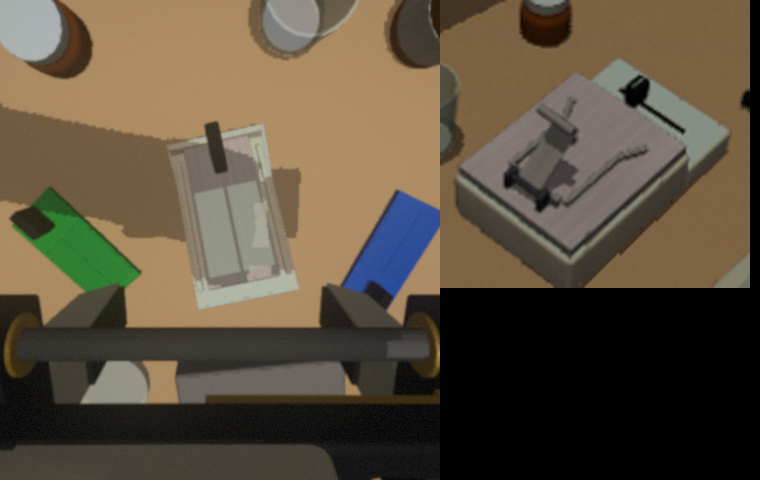

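The inset shows the clip standing up and staying up. In the wrist crop (offset 100 px in x), the aluminium carrier sits on the rack with its black fin running from (212,122) to (222,172). The rack corners are (168,147), (264,124), (298,290) and (199,308). The green and blue look-alikes lie flat to either side.

```bash
python3 - <<'E'
from h import *
np.set_printoptions(precision=4,suppress=True)
S,D,w=cam("scene"),cam("side"),cam("w2")
c1=lambda u,v:((u+.5)/3.75-.5+235,(v+.5)/3.75-.5+190)
c2=lambda u,v:((u+.5)/3.75-.5+245,(v+.5)/3.75-.5+175)
W=lambda u,v:(u+100,v)
for n,a,b,c in [("rackLo-x",(262,150),(232,385),(168,147)),("rackLo+x",(188,220),(355,360),(264,124)),("rackHi+x",(30,82),(450,412),(298,290)),("rackHi-x",(98,15),(318,450),(199,308)),
 ("carLo-x",(243,160),(252,385),(185,150)),("carLo+x",(190,208),(340,362),(255,137)),("carHi+x",(57,77),(430,402),(275,275)),("carHi-x",(103,38),(325,432),(209,287)),
 ("finTopLow",(226,148),(288,322),(212,123)),("finTopC",(212,150),(295,324),None)]:
    l=[(S,c1(*a)),(D,c2(*b))]
    print(n,*tri(*l),*(tri(*l,(w,W(*c))) if c else ()))
# fin mask in wrist
im=w["image"].astype(int); m=((im.max(2)<60)).astype(np.uint8); m[:,:280]=0;m[:,350:]=0;m[:110]=0;m[190:]=0
n,lab,st,ce=cv2.connectedComponentsWithStats(m);k=1+np.argmax(st[1:,4]);print(st[k],ce[k]);p=np.argwhere(lab==k)[:,::-1].astype(np.float32);print(cv2.minAreaRect(p),cv2.boxPoints(cv2.minAreaRect(p)))
E
```

```text
rackLo-x [ 0.513  -0.1006  0.0414] [np.float64(1.7), np.float64(1.7)] [ 0.5117 -0.1032  0.0416] [np.float64(2.8), np.float64(2.6), np.float64(3.0)]
rackLo+x [ 0.5949 -0.0915  0.0415] [np.float64(0.6), np.float64(0.6)] [ 0.5959 -0.0902  0.0418] [np.float64(1.3), np.float64(1.4), np.float64(1.8)]
rackHi+x [ 0.6169 -0.2175  0.1068] [np.float64(1.2), np.float64(1.2)] [ 0.6166 -0.2194  0.1077] [np.float64(2.6), np.float64(0.9), np.float64(2.2)]
rackHi-x [ 0.5365 -0.2338  0.1053] [np.float64(0.8), np.float64(0.8)] [ 0.5358 -0.2348  0.1057] [np.float64(1.2), np.float64(1.1), np.float64(1.2)]
carLo-x [ 0.5268 -0.1036  0.041 ] [np.float64(0.2), np.float64(0.2)] [ 0.526  -0.1062  0.0412] [np.float64(2.2), np.float64(1.7), np.float64(2.9)]
carLo+x [ 0.5857 -0.096   0.0441] [np.float64(1.2), np.float64(1.2)] [ 0.5867 -0.0976  0.0447] [np.float64(1.4), np.float64(2.6), np.float64(3.2)]
carHi+x [ 0.605  -0.2069  0.1083] [np.float64(4.1), np.float64(4.1)] [ 0.6023 -0.2081  0.1075] [np.float64(2.5), np.float64(6.2), np.float64(4.1)]
carHi-x [ 0.5461 -0.2169  0.1011] [np.float64(0.9), np.float64(0.9)] [ 0.5452 -0.218   0.1014] [np.float64(1.7), np.float64(1.0), np.float64(1.5)]
finTopLow [ 0.5519 -0.0926  0.0789] [np.float64(1.2), np.float64(1.2)] [ 0.5521 -0.0907  0.0789] [np.float64(2.4), np.float64(1.1), np.float64(2.3)]
finTopC [ 0.5575 -0.0975  0.0794] [np.float64(3.6), np.float64(3.6)]
[307 124  20  49 537] [316.067  148.9497]
((315.7059020996094, 147.82354736328125), (48.022056579589844, 12.611852645874023), 75.96376037597656) [[303.7647 126.0588]
 [316.     123.    ]
 [327.6471 169.5883]
 [315.4118 172.6471]]
```

```bash
cat >> h.py <<'E'
def plan(pos,R,s=None):
    s=s or get_state(); R0=Ro.from_quat(s["orientation"])
    rv=(Ro.from_matrix(R)*R0.inv()).as_rotvec()
    print("shift/.12",((np.array(pos)-s["eef_pos"])/.12).round(3),"turn/pi",(rv/np.pi).round(4))
E
python3 - <<'E'
from h import *
yaw=.168;e=np.array([.1448,-.8538,.5]);n=np.array([-.0836,.493,.866]);x=np.array([np.cos(yaw),np.sin(yaw),0])
top=np.array([.565,-.1575,.0738]); w=cam("w2")
P=lambda a,b,c:top+e*a+x*b+n*c
print(proj(w,[P(-.048,0,.018),P(-.063,0,.036),P(-.033,0,.0),P(-.033,0,.036),P(-.065,-.03,0),P(-.065,.03,0),P(.065,.03,0),P(.065,-.03,0)]).round(0)-[100,0])
R=np.c_[np.cross(x,-n),x,-n]; print(np.linalg.det(R))
plan(P(-.048,0,.103),R); print(P(-.048,0,.103),P(-.048,0,.023),(-n*.08/.12).round(3))
E
```

```text
[[219. 148.]
 [214. 120.]
 [224. 173.]
 [220. 153.]
 [186. 148.]
 [250. 134.]
 [282. 274.]
 [210. 288.]]
0.9999939598575234
shift/.12 [-0.051  0.93  -0.891] turn/pi [-0.1678 -0.0085  0.0624]
[ 0.5494388 -0.0657386  0.138998 ] [ 0.5561268 -0.1051786  0.069718 ] [ 0.056 -0.329 -0.577]
```

```bash
python3 -m crank '-.01 .2 -.1 -.03 0 .01; -.02 .4 -.25 -.06 -.001 .02; -.03 .6 -.4 -.09 -.003 .03; -.04 .8 -.6 -.12 -.005 .045; -.06 .93 -.8 -.15 -.007 .055; -.064 .93 -.89 -.168 -.0085 .062; -.064 .93 -.89 -.168 -.0085 .062; -.064 .93 -.89 -.168 -.0085 .062' 0 60
python3 - <<'E'
from h import *
w,s=wrist("w3")
yaw=.168;e=np.array([.1448,-.8538,.5]);n=np.array([-.0836,.493,.866]);x=np.array([np.cos(yaw),np.sin(yaw),0])
top=np.array([.565,-.1575,.0738])-.0015*x
P=lambda a,b,c:top+e*a+x*b+n*c
R=np.c_[np.cross(x,-n),x,-n]; plan(P(-.048,0,.023),R,s)
q=proj(w,[P(-.063,0,.036),P(-.033,0,.036),P(-.065,-.03,0),P(-.065,.03,0),P(.065,.03,0),P(.065,-.03,0)]).round(0);print(q,s["eef_pos"])
i=w["image"].copy()
for p in q: cv2.circle(i,tuple(int(v) for v in p),4,(255,0,0),1)
cv2.imwrite("pics/w3.png",i[:,:,::-1])
E
```

```text
time_s: 9.68
eef_pos: [0.5473, -0.0659, 0.1387]
orientation: [0.623, 0.738, -0.168, 0.197]
wrist_force: [0.8, -0.6, 0.2]
finger_gap: 0.508
shift/.12 [ 0.061 -0.33  -0.575] turn/pi [ 0.0001 -0.0003  0.0003]
[[324. 247.]
 [324. 294.]
 [280. 229.]
 [368. 229.]
 [362. 392.]
 [285. 392.]] [ 0.54732602 -0.06588792  0.13869528]
```

View pics/w3.png

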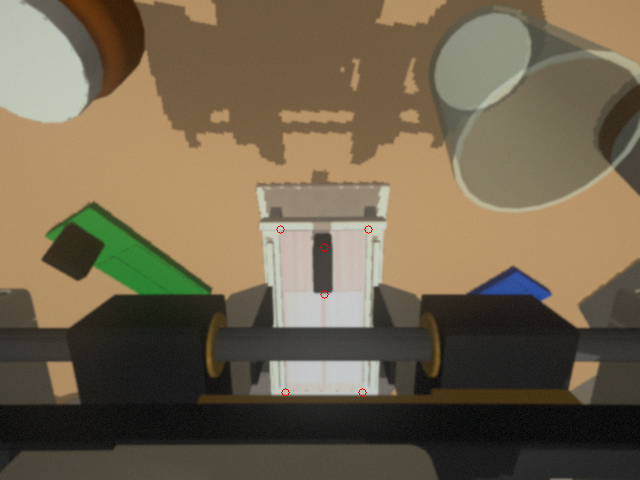

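The wrist view shows the fin at (322,265), centred between the jaws and square to them. I'll descend along the tool axis and grip.

```bash
python3 -m crank '.01 -.06 -.1 0 0 0; .02 -.12 -.2 0 0 0; .03 -.18 -.31 0 0 0; .04 -.24 -.42 0 0 0; .05 -.29 -.5 0 0 0; .055 -.33 -.575 0 0 0; .055 -.33 -.575 0 0 0; .055 -.33 -.575 0 0 0' 0 60
python3 -m crank '0 0 0 0 0 0; 0 0 0 0 0 0; 0 0 0 0 0 0; 0 0 0 0 0 0; 0 0 0 0 0 0; 0 0 0 0 0 0; 0 0 0 0 0 0; 0 0 0 0 0 0' -1 60
python3 -c "
from h import *
s=get_state();R=Ro.from_quat(s['orientation']).as_matrix();print(R.round(3).tolist(),s['eef_pos'])"
```

```text
time_s: 10.4
eef_pos: [0.5543, -0.1076, 0.0705]
orientation: [0.625, 0.736, -0.167, 0.198]
wrist_force: [0.0, 0.1, 1.2]
finger_gap: 0.502
time_s: 11.07
eef_pos: [0.5544, -0.1063, 0.0703]
orientation: [0.624, 0.737, -0.167, 0.198]
wrist_force: [-1.6, 1.7, 4.7]
finger_gap: 0.13
[[-0.142, 0.986, 0.084], [0.854, 0.165, -0.494], [-0.501, 0.001, -0.865]] [ 0.55444172 -0.10627873  0.07027054]
```

```bash
python3 -m crank '-.01 .062 .108 0 0 0; -.02 .123 .216 0 0 0; -.03 .185 .325 0 0 0; -.042 .246 .433 0 0 0; -.05 .25 .6 0 0 0; -.05 .25 .75 0 0 0; -.05 .25 .9 0 0 0; -.05 .25 .9 0 0 0'
python3 - <<'E'
from h import *
s=get_state(); print(s["eef_pos"],s["finger_gap"],s["joint_pos"].round(2))
m=-.042;y=np.array([-np.sin(m),np.cos(m),0]);z=np.array([0,0,-1.]);R=np.c_[np.cross(y,z),y,z]
plan([.4045,.1798,.2],R,s)
yaw=.168;x=np.array([np.cos(yaw),np.sin(yaw),0]);plan([.53,-.06,.22],np.c_[np.cross(x,z),x,z],s)
E
```

```text
time_s: 11.73
eef_pos: [0.5495, -0.0766, 0.1808]
orientation: [0.625, 0.736, -0.166, 0.199]
wrist_force: [-0.4, 0.1, -2.3]
finger_gap: 0.125
[ 0.54946521 -0.07655386  0.18084506] 0.12539044291228685 [-0.35  0.4   0.08  1.95  0.62  0.95 -0.52]
shift/.12 [-1.208  2.136  0.16 ] turn/pi [0.1181 0.1363 0.4241]
shift/.12 [-0.162  0.138  0.326] turn/pi [0.1643 0.0292 0.0015]
```

```bash
python3 -m crank '-.03 .03 .06 .03 .005 0; -.06 .06 .12 .06 .01 0; -.09 .09 .2 .09 .016 0; -.12 .11 .25 .12 .022 0; -.16 .14 .33 .15 .027 0; -.16 .14 .33 .1643 .0292 .0015; -.16 .14 .33 .1643 .0292 .0015; -.16 .14 .33 .1643 .0292 .0015'
python3 -m crank '-.08 .15 0 0 0 .03; -.16 .3 0 0 0 .06; -.24 .45 0 0 0 .09; -.32 .6 0 0 0 .12; -.4 .8 -.04 0 0 .15; -.52 1 -.08 0 0 .18; -.52 1 -.08 0 0 .2166; -.52 1 -.08 0 0 .2166'
python3 -m crank '-.08 .15 0 0 0 .03; -.16 .3 0 0 0 .06; -.24 .45 0 0 0 .09; -.32 .6 0 0 0 .12; -.4 .8 -.04 0 0 .15; -.52 1 -.08 0 0 .18; -.52 1 -.08 0 0 .2166; -.52 1 -.08 0 0 .2166'
python3 - <<'E'
from h import *
w,s=wrist("w4"); print(s["eef_pos"],s["joint_pos"].round(2),s["finger_gap"],Ro.from_quat(s["orientation"]).as_matrix().round(3).tolist())
d=get_image("side");np.savez("side2.npz",**d)
b=w["image"][0:480,100:540]; a=cv2.resize(d["image"][130:270,225:375],None,fx=2.3,fy=2.3,interpolation=cv2.INTER_CUBIC)
c=np.zeros((480,790,3),np.uint8);c[:,:440]=b;c[:a.shape[0],440:440+a.shape[1]]=a
cv2.imwrite("pics/w4.png",c[:,:,::-1])
E
```

```text
time_s: 12.4
eef_pos: [0.5284, -0.061, 0.2167]
orientation: [0.646, 0.764, -0.003, -0.001]
wrist_force: [-0.3, 0.9, -2.1]
finger_gap: 0.125
time_s: 13.07
eef_pos: [0.465, 0.0627, 0.2071]
orientation: [0.347, 0.938, -0.003, -0.001]
wrist_force: [0.5, -0.8, -1.1]
finger_gap: 0.128
time_s: 13.73
eef_pos: [0.4035, 0.1813, 0.1979]
orientation: [0.017, 1.0, -0.002, 0.0]
wrist_force: [-0.6, -0.8, -1.3]
finger_gap: 0.125
[0.4034938  0.18128365 0.19789224] [-0.15  0.23 -0.46  2.03  0.14  0.91  0.85] 0.12478269670928611 [[-0.999, 0.034, 0.0], [0.034, 0.999, -0.004], [-0.0, -0.004, -1.0]]
```

View pics/w4.png

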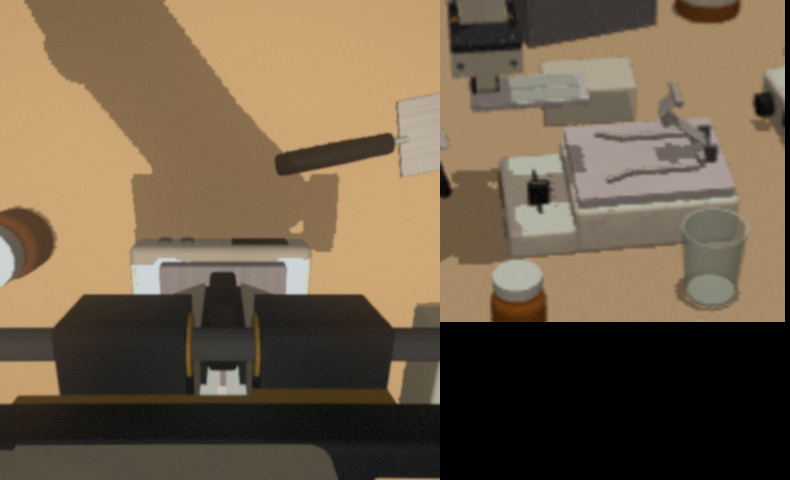

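```bash
python3 - <<'E'
from h import *
np.set_printoptions(precision=4,suppress=True)
w,D=cam("w4"),cam("side2"); s=get_state()
g=cv2.cvtColor(w["image"],cv2.COLOR_RGB2GRAY)
for r in (270,): print(r,g[r,252:272],g[r,376:396])
print(g[255:275,290],g[255:275,360])
for z in (.165,.17,.175,.18,.185):
    a,b=onz(w,(259.5,264),z),onz(w,(386,264),z); print(z,np.linalg.norm(a-b).round(4),a,b)
a=cv2.resize(D["image"][145:190,230:300],None,fx=11,fy=11,interpolation=cv2.INTER_CUBIC);cv2.imwrite("pics/s2.png",a[:,:,::-1])
E
```

```text
270 [212 211 212 212 210 209 195 163 142 135 138 134 139 133 137 137 138 137
 136 136] [137 135 134 135 136 137 138 139 138 139 159 190 204 208 210 210 212 209
 209 210]
[163 162 161 160 162 158 140 103  84  84  90 109 124 136 141 138 140 141
 136 141] [161 161 162 163 161 152 127 101  84  85  88 106 123 133 135 136 137 137
 134 138]
0.165 0.0627 [0.3868 0.1499 0.165 ] [0.3889 0.2126 0.165 ]
0.17 0.0609 [0.3852 0.1509 0.17  ] [0.3871 0.2117 0.17  ]
0.175 0.059 [0.3835 0.1519 0.175 ] [0.3854 0.2109 0.175 ]
0.18 0.0572 [0.3818 0.1529 0.18  ] [0.3837 0.2101 0.18  ]
0.185 0.0554 [0.3801 0.1539 0.185 ] [0.3819 0.2093 0.185 ]
```

View pics/s2.png

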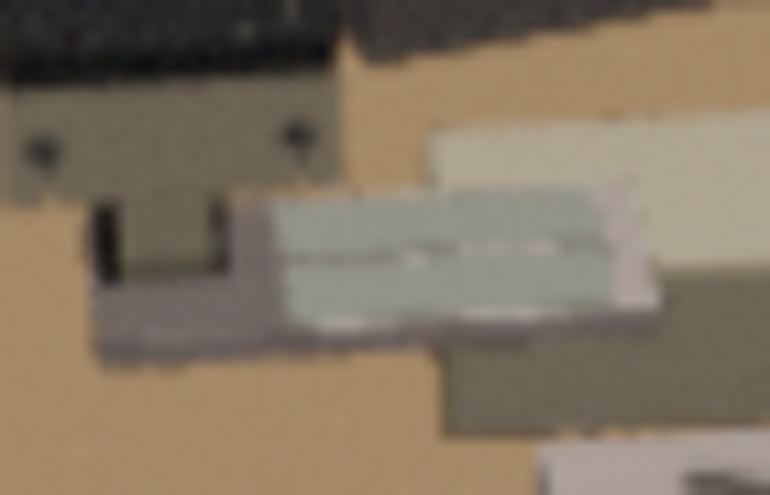

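```bash
python3 - <<'E'
from h import *
np.set_printoptions(precision=4,suppress=True)
D=cam("side2");s=get_state();R=Ro.from_quat(s["orientation"]).as_matrix();y=R[:,1];p0=s["eef_pos"]-.03*y
q=lambda u,v:((u+.5)/11-.5+230,(v+.5)/11-.5+145)
for n,p in [("botback",(102,365)),("botfront",(655,325)),("topfront",(655,308)),("topback",(100,330))]:
    o,v=ray(D,q(*p)); X=o+v*(y@(p0-o))/(y@v); print(n,X,X-s["eef_pos"])
E
```

```text
botback [0.3876 0.1502 0.173 ] [-0.017  -0.0294 -0.0251]
botfront [0.5145 0.1444 0.1741] [ 0.1099 -0.0352 -0.024 ]
topfront [0.5145 0.1444 0.1787] [ 0.1099 -0.0352 -0.0194]
topback [0.3876 0.1502 0.1823] [-0.0169 -0.0293 -0.0158]
```

```bash
python3 -m crank '0 -.03 -.15 0 0 -.0026; 0 -.03 -.3 0 0 -.0026; .05 -.03 -.45 0 0 -.0026; .15 -.03 -.58 0 0 -.0026; .25 -.03 -.65 0 0 -.0026; .35 -.03 -.7 0 0 -.0026; .424 -.03 -.725 0 0 -.0026; .424 -.03 -.725 0 0 -.0026'
python3 -m crank '0 0 0 0 0 0; 0 0 0 0 0 0; 0 0 -.01 0 0 0; 0 0 -.01 0 0 0; 0 0 -.017 0 0 0; 0 0 -.017 0 0 0; 0 0 -.025 0 0 0; 0 0 -.025 0 0 0'
```

```text
time_s: 14.5
eef_pos: [0.4573, 0.176, 0.1112]
orientation: [0.026, 1.0, -0.002, 0.001]
wrist_force: [0.5, -0.4, -1.7]
finger_gap: 0.132
time_s: 15.17
eef_pos: [0.455, 0.1766, 0.1084]
orientation: [0.024, 1.0, -0.002, 0.0]
wrist_force: [0.5, 0.4, -1.7]
finger_gap: 0.123
```

```bash
python3 -m crank '0 0 -.01 0 0 0; 0 0 -.01 0 0 0; 0 0 -.01 0 0 0; 0 0 -.017 0 0 0; 0 0 -.017 0 0 0; 0 0 -.017 0 0 0; 0 0 -.017 0 0 0; 0 0 -.017 0 0 0'
python3 -m crank '0 0 -.01 0 0 0; 0 0 -.01 0 0 0; 0 0 -.01 0 0 0; 0 0 -.017 0 0 0; 0 0 -.017 0 0 0; 0 0 -.017 0 0 0; 0 0 -.017 0 0 0; 0 0 -.017 0 0 0'
```

```text
time_s: 15.83
eef_pos: [0.4551, 0.1766, 0.1065]
orientation: [0.024, 1.0, -0.002, 0.0]
wrist_force: [-0.6, 0.0, -1.9]
finger_gap: 0.126
time_s: 16.5
eef_pos: [0.4551, 0.1767, 0.105]
orientation: [0.024, 1.0, -0.002, 0.0]
wrist_force: [-4.0, -1.6, 8.1]
finger_gap: 0.129
```

```bash
python3 -m crank '0 0 .012 0 0 0; .08 -.003 .012 0 0 0; .16 -.005 .012 0 0 0; .24 -.008 .012 0 0 0; .32 -.011 .012 0 0 0; .4 -.014 .012 0 0 0; .4 -.014 .012 0 0 0; .4 -.014 .012 0 0 0'
```

```text
time_s: 17.17
eef_pos: [0.5036, 0.1748, 0.1055]
orientation: [0.024, 1.0, -0.002, -0.0]
wrist_force: [-0.4, 0.4, -1.8]
finger_gap: 0.129
```

```bash
python3 -m crank '.03 .008 0 0 0 0; .06 .006 0 0 0 0; .09 .005 0 0 0 0; .12 .004 0 0 0 0; .15 .003 0 0 0 0; .18 .002 0 0 0 0; .19 .001 0 0 0 0; .19 .001 0 0 0 0'
python3 -m crank '.008 0 0 0 0 0; .008 0 0 0 0 0; .016 0 0 0 0 0; .016 0 0 0 0 0; .025 0 0 0 0 0; .025 0 0 0 0 0; .025 0 0 0 0 0; .025 0 0 0 0 0'
```

```text
time_s: 17.83
eef_pos: [0.5263, 0.1749, 0.1058]
orientation: [0.024, 1.0, -0.002, 0.0]
wrist_force: [0.1, 0.4, -1.8]
finger_gap: 0.126
time_s: 18.5
eef_pos: [0.5289, 0.175, 0.1058]
orientation: [0.024, 1.0, -0.002, 0.0]
wrist_force: [0.5, 0.6, -1.9]
finger_gap: 0.125
```

```bash
python3 -m crank '.008 0 0 0 0 0; .008 0 0 0 0 0; .016 0 0 0 0 0; .016 0 0 0 0 0; .025 -.001 0 0 0 0; .025 -.001 0 0 0 0; .025 -.001 0 0 0 0; .025 -.001 0 0 0 0'
python3 -m crank '.008 0 0 0 0 0; .008 0 0 0 0 0; .016 0 0 0 0 0; .016 0 0 0 0 0; .025 -.001 0 0 0 0; .025 -.001 0 0 0 0; .025 -.001 0 0 0 0; .025 -.001 0 0 0 0'
```

```text
time_s: 19.17
eef_pos: [0.53, 0.1748, 0.1055]
orientation: [0.023, 1.0, -0.002, -0.001]
wrist_force: [-8.4, -1.5, 1.4]
finger_gap: 0.13
time_s: 19.83
eef_pos: [0.5301, 0.1746, 0.1053]
orientation: [0.023, 1.0, -0.003, -0.004]
wrist_force: [-19.8, -1.8, 10.9]
finger_gap: 0.126
```

```bash
python3 -m crank '-.01 0 0 0 0 0; -.022 0 -.008 0 0 0; -.022 0 -.008 0 0 0; -.022 0 -.008 0 0 0; -.022 0 -.008 0 0 0; -.022 0 -.008 0 0 0; -.022 0 -.008 0 0 0; -.022 0 -.008 0 0 0'
python3 -m crank '0 0 0 0 0 0; 0 0 0 0 0 0; 0 0 0 0 0 0; 0 0 0 0 0 0; 0 0 0 0 0 0; 0 0 0 0 0 0; 0 0 0 0 0 0; 0 0 0 0 0 0' -.4
python3 - <<'E'
from h import *
for n in("scene","side"):np.savez(n+"3.npz",**get_image(n))
a=cv2.resize(cam("scene3")["image"][240:350,310:445],None,fx=3,fy=3,interpolation=cv2.INTER_CUBIC)
b=cv2.resize(cam("side3")["image"][165:245,245:365],None,fx=3.2,fy=3.2,interpolation=cv2.INTER_CUBIC)
c=np.zeros((330,790,3),np.uint8);c[:,:405]=a;c[:b.shape[0],406:406+b.shape[1]]=b
cv2.imwrite("pics/c3.png",c[:,:,::-1])
E
```

```text
time_s: 20.5
eef_pos: [0.53, 0.1747, 0.1052]
orientation: [0.023, 1.0, -0.002, -0.001]
wrist_force: [-12.1, -2.5, 11.9]
finger_gap: 0.129
time_s: 21.17
eef_pos: [0.5323, 0.1748, 0.1049]
orientation: [0.024, 1.0, -0.002, 0.0]
wrist_force: [-0.5, -0.3, -0.5]
finger_gap: 0.304
```

View pics/c3.png

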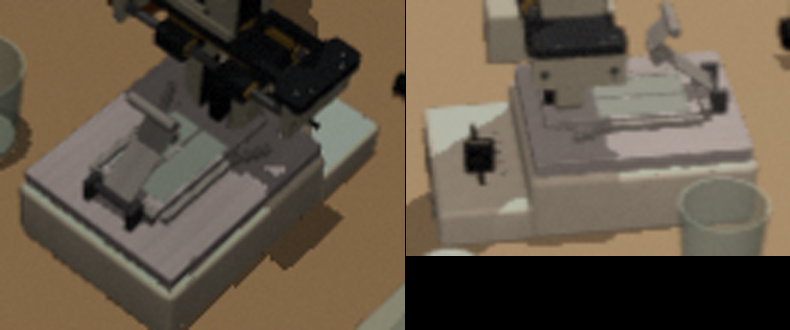

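The crops show the carrier flat between the rails with its front against the stops near (125,190) left and (700,85) right. The clip is still up and the slider untouched. I'll retract, shut the fingers, and go round to the hinge side of the bar.

```bash
python3 -m crank '0 0 .1 0 0 0; 0 0 .25 0 0 0; 0 0 .45 0 0 0; 0 0 .7 0 0 0; 0 0 1 0 0 0; 0 0 1 0 0 0; 0 0 1 0 0 0; 0 0 1 0 0 0'
python3 -m crank '.2 -.01 0 0 0 0; .4 -.02 0 0 0 0; .6 -.03 0 0 0 0; .8 -.04 0 0 0 0; .91 -.04 0 0 0 0; .91 -.04 0 0 0 0; .91 -.04 0 0 0 0; .91 -.04 0 0 0 0' -1 40
python3 - <<'E'
from h import *
for n in("scene","side"):np.savez(n+"4.npz",**get_image(n))
print(get_state()["eef_pos"])
a=cv2.resize(cam("scene4")["image"][240:350,310:445],None,fx=3,fy=3,interpolation=cv2.INTER_CUBIC)
b=cv2.resize(cam("side4")["image"][145:245,245:365],None,fx=3.2,fy=3.2,interpolation=cv2.INTER_CUBIC)
c=np.zeros((330,790,3),np.uint8);c[:,:405]=a;c[:b.shape[0],406:406+b.shape[1]]=b
cv2.imwrite("pics/c4.png",c[:,:,::-1])
E
```

```text
time_s: 21.93
eef_pos: [0.5322, 0.1747, 0.2254]
orientation: [0.024, 1.0, -0.002, 0.001]
wrist_force: [-0.5, 0.0, -0.4]
finger_gap: 0.299
time_s: 22.6
eef_pos: [0.6401, 0.1702, 0.2239]
orientation: [0.023, 1.0, -0.002, -0.001]
wrist_force: [0.4, 0.4, 0.4]
finger_gap: 0.005
[0.64032213 0.17030015 0.22468629]
```

View pics/c4.png

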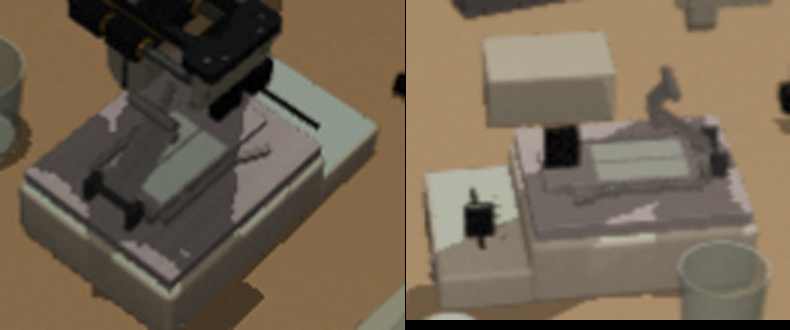

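The carrier is lying flat and released, with the fin at (560,145) right. The clip is up, with the bar at (668,75). Next: descend behind the bar and push it towards the robot and down.

```bash
python3 - <<'E'
from h import *
print(tri((cam("scene4"),(310+152/3-.3,240+118/3-.3)),(cam("side4"),(245+(667-406)/3.2-.3,145+80/3.2-.3))))
E
python3 -m crank '0 0 -.1 0 0 0; 0 0 -.2 0 0 0; 0 0 -.3 0 0 0; 0 0 -.4 0 0 0; 0 0 -.5 0 0 0; 0 0 -.55 0 0 0; 0 0 -.55 0 0 0; 0 0 -.55 0 0 0'
```

```text
(array([0.62130138, 0.17785794, 0.15528057]), [np.float64(2.8), np.float64(2.8)])
time_s: 23.37
eef_pos: [0.6413, 0.17, 0.1584]
orientation: [0.024, 1.0, -0.002, -0.0]
wrist_force: [0.3, 0.5, -0.4]
finger_gap: 0.003
```

```bash
python3 -m crank '-.04 .002 0 0 0 0; -.08 .003 -.015 0 0 0; -.12 .005 -.035 0 0 0; -.16 .007 -.06 0 0 0; -.2 .008 -.085 0 0 0; -.24 .01 -.11 0 0 0; -.27 .011 -.13 0 0 0; -.29 .012 -.14 0 0 0'
```

```text
time_s: 24.03
eef_pos: [0.6056, 0.1715, 0.142]
orientation: [0.024, 1.0, -0.002, -0.0]
wrist_force: [0.4, -0.9, -0.5]
finger_gap: 0.002
```

```bash
python3 -m crank '0 0 .15 0 0 0; 0 0 .3 0 0 0; 0 0 .5 0 0 0; -.1 -.1 .7 0 0 0; -.3 -.2 .8 0 0 0; -.6 -.3 .8 0 0 0; -.8 -.4 .8 0 0 0; -.8 -.5 .8 0 0 0'
python3 - <<'E'
from h import *
for n in("scene","side"):np.savez(n+"5.npz",**get_image(n))
print(get_state()["eef_pos"])
a=cv2.resize(cam("scene5")["image"][240:350,310:445],None,fx=3,fy=3,interpolation=cv2.INTER_CUBIC)
b=cv2.resize(cam("side5")["image"][145:245,245:365],None,fx=3.2,fy=3.2,interpolation=cv2.INTER_CUBIC)
c=np.zeros((330,790,3),np.uint8);c[:,:405]=a;c[:b.shape[0],406:406+b.shape[1]]=b
cv2.imwrite("pics/c5.png",c[:,:,::-1])
E
```

```text
time_s: 24.7
eef_pos: [0.5059, 0.1116, 0.2386]
orientation: [0.022, 1.0, -0.002, -0.001]
wrist_force: [-0.8, -0.1, -0.6]
finger_gap: 0.003
[0.5103438  0.1092892  0.23863509]
```

View pics/c5.png

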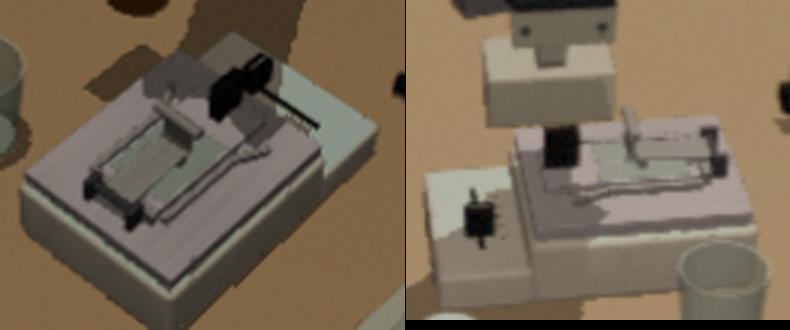

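The clip is down on the carrier, with the bar at (630,135) right and the pad over the slides. The carrier is in line against the stops. The slider is still near its start, with its cap at (480,218) right. On to the slider.

```bash
python3 -m crank '-.15 -.04 -.05 0 0 0; -.3 -.04 -.1 0 0 0; -.435 -.04 -.25 0 0 0; -.435 -.04 -.4 0 0 0; -.435 -.04 -.6 0 0 0; -.435 -.04 -.8 0 0 0; -.435 -.04 -.8 0 0 0; -.435 -.04 -.8 0 0 0'
python3 -m crank '0 0 -.1 0 0 0; 0 0 -.2 0 0 0; 0 0 -.3 0 0 0; 0 0 -.4 0 0 0; 0 0 -.5 0 0 0; 0 0 -.6 0 0 0; 0 0 -.63 0 0 0; 0 0 -.63 0 0 0'
```

```text
time_s: 25.47
eef_pos: [0.4585, 0.1072, 0.1415]
orientation: [0.024, 1.0, -0.002, -0.001]
wrist_force: [0.2, 1.4, -0.6]
finger_gap: 0.007
time_s: 26.13
eef_pos: [0.4592, 0.1071, 0.0669]
orientation: [0.024, 1.0, -0.002, 0.0]
wrist_force: [0.1, -0.3, -0.1]
finger_gap: 0.0
```

```bash
python3 -m crank '.003 .07 0 0 0 0; .006 .14 0 0 0 0; .009 .21 0 0 0 0; .012 .28 0 0 0 0; .015 .35 0 0 0 0; .018 .42 0 0 0 0; .021 .5 0 0 0 0; .021 .5 0 0 0 0'
python3 -m crank '0 .01 0 0 0 0; .001 .02 0 0 0 0; .001 .03 0 0 0 0; .002 .04 0 0 0 0; .002 .05 0 0 0 0; .002 .06 0 0 0 0; .003 .07 0 0 0 0; .003 .07 0 0 0 0'
```

```text
time_s: 26.8
eef_pos: [0.461, 0.1693, 0.0666]
orientation: [0.023, 1.0, -0.001, 0.0]
wrist_force: [-0.3, 0.9, 0.3]
finger_gap: 0.003
time_s: 27.47
eef_pos: [0.4612, 0.1751, 0.0664]
orientation: [0.024, 1.0, -0.002, 0.0]
wrist_force: [-0.9, -1.3, -1.3]
finger_gap: 0.003
```

```bash
python3 -m crank '0 .01 0 0 0 0; .001 .02 0 0 0 0; .001 .03 0 0 0 0; .002 .04 0 0 0 0; .002 .05 0 0 0 0; .002 .06 0 0 0 0; .003 .07 0 0 0 0; .003 .07 0 0 0 0'
python3 - <<'E'
from h import *
from scipy import ndimage
for n in("scene","side"):
    d=get_image(n);np.savez(n+"6.npz",**d)
    for f in (n+"5",n+"6"):
        im=cam(f)["image"].astype(int)
        # expected cap tops for slider 0, .03, .06
        m=-.042
        c=[np.array([.5823,.1723,.063])+[-.125*np.cos(m)-y*np.sin(m),-.125*np.sin(m)+y*np.cos(m),0] for y in(-.03,0,.03)]
        q=proj(cam(f),c)
        lo=q.min(0).astype(int)-8;hi=q.max(0).astype(int)+12
        k=im[lo[1]:hi[1],lo[0]:hi[0]].max(2)<30
        l,_=ndimage.label(k);j=np.argmax(ndimage.sum(k,l,range(1,l.max()+1)))+1
        print(f,q.round(0).tolist(),k.sum(),[ (np.array(ndimage.center_of_mass(l==i))[::-1]+lo).round(1).tolist()+[int((l==i).sum())] for i in range(1,l.max()+1) if (l==i).sum()>8])
E
```

```text
time_s: 28.13
eef_pos: [0.4615, 0.1817, 0.0664]
orientation: [0.024, 1.0, -0.003, -0.0]
wrist_force: [-2.2, -6.7, 3.9]
finger_gap: 0.003
scene5 [[393.0, 259.0], [403.0, 265.0], [412.0, 271.0]] 183 [[391.7, 266.7, 165]]
scene6 [[393.0, 259.0], [403.0, 265.0], [412.0, 271.0]] 605 [[406.8, 256.8, 415], [387.5, 269.2, 76], [411.7, 275.3, 105]]
side5 [[267.0, 212.0], [266.0, 205.0], [265.0, 199.0]] 63 [[267.6, 213.9, 63]]
side6 [[267.0, 212.0], [266.0, 205.0], [265.0, 199.0]] 42 [[267.4, 194.9, 42]]
```

```bash
python3 -m crank '0 .01 0 0 0 0; .001 .02 0 0 0 0; .001 .03 0 0 0 0; .001 .03 0 0 0 0; .001 .03 0 0 0 0; .001 .03 0 0 0 0; .001 .03 0 0 0 0; .001 .03 0 0 0 0'
```

```text
time_s: 28.9
eef_pos: [0.4615, 0.1822, 0.0663]
orientation: [0.026, 1.0, -0.005, -0.001]
wrist_force: [-2.0, -17.1, 10.7]
finger_gap: 0.009
```

The slider is stalled at its end stop: 17 N and no more travel. I'll back off, raise clear and check.

```bash
python3 -m crank '0 -.05 0 0 0 0; -.002 -.12 0 0 0 0; -.005 -.2 0 0 0 0; -.005 -.2 .1 0 0 0; -.005 -.2 .3 0 0 0; -.005 -.2 .5 0 0 0; -.005 -.2 .8 0 0 0; -.005 -.2 1 0 0 0'
python3 -m crank '-.2 .2 .2 0 0 0; -.4 .4 .4 0 0 0; -.4 .6 .5 0 0 0; -.4 .8 .5 0 0 0; -.4 .8 .5 0 0 0; -.4 .8 .5 0 0 0; -.4 .8 .5 0 0 0; -.4 .8 .5 0 0 0'
python3 - <<'E'
from h import *
from scipy import ndimage
m=-.042
W=lambda p:np.array([.5823+p[0]*np.cos(m)-p[1]*np.sin(m),.1723+p[0]*np.sin(m)+p[1]*np.cos(m),p[2]])
for n in("scene","side"):
    np.savez(n+"7.npz",**get_image(n))
def cents(f,pts,pad):
    d=cam(f);q=proj(d,[W(p) for p in pts]);lo=q.min(0).astype(int)-pad;hi=q.max(0).astype(int)+pad
    k=d["image"][lo[1]:hi[1],lo[0]:hi[0]].max(2)<35;l,_=ndimage.label(k)
    return q.round(1).tolist(),[(np.array(ndimage.center_of_mass(l==i))[::-1]+lo).round(1).tolist()+[int((l==i).sum())] for i in range(1,l.max()+1) if (l==i).sum()>8]
for n in("scene","side"):
    print(n,"cap exp@far,found",cents(n+"7",[(-.125,.03,.055)],12))
    print(n,"fin exp,found",cents(n+"5",[(-.053,0,.101)],12),cents(n+"7",[(-.053,0,.101)],12)[1])
    a,b=cam(n+"5")["image"].astype(int),cam(n+"7")["image"].astype(int)
    q=proj(cam(n+"7"),[W((.003,0,.115))])[0].astype(int);s=np.s_[q[1]-12:q[1]+13,q[0]-8:q[0]+20]
    print(n,"clip region change 5->7",np.abs(a[s]-b[s]).mean().round(1))
s=get_state();print(s["eef_pos"],s["time_s"],s["wrist_force"].round(1))
E
```

```text
time_s: 29.57
eef_pos: [0.4616, 0.1633, 0.189]
orientation: [0.024, 1.0, -0.001, 0.001]
wrist_force: [0.8, 0.2, -0.5]
finger_gap: 0.007
time_s: 30.23
eef_pos: [0.4134, 0.2576, 0.2459]
orientation: [0.025, 1.0, -0.002, -0.0]
wrist_force: [0.0, -0.1, 0.2]
finger_gap: 0.003
scene cap exp@far,found ([[411.8, 273.6]], [[411.6, 275.8, 97]])
scene fin exp,found ([[384.5, 270.6]], [[387.3, 269.3, 190]]) [[385.1, 270.8, 136]]
scene clip region change 5->7 11.1
side cap exp@far,found ([[265.3, 201.4]], [[265.5, 203.1, 58]])
side fin exp,found ([[292.9, 191.4]], [[293.1, 190.7, 105]]) [[293.1, 190.6, 104]]
side clip region change 5->7 1.0
[0.41345893 0.25784821 0.24610412] 30.3333 [0.3 0.3 0.1]
```

```bash
python3 -c "
from station import *
print(workorder.finish_job())"
```

```text
the job is handed in; nothing more can be done
None
```

I raised the clip, took the aluminium carrier from the rack, levelled it and slid it home between the rails. I then snapped the clip down onto it and pushed the speed slider left to its end. I handed the job in at about 30 s; no verdict was reported.

**What the last checks showed**
- **Carrier:** it met the stop with up to about 20 N. Before I let go, the tool stood about 1 mm from where I expected it. The fin then sat within about 1 px of its computed seated place in both cameras.
- **Clip:** seen down on the carrier, and that part of the side view did not change afterwards. The same part of the scene view did change (mean 11 grey levels); I put this down to the arm's shadow and did not check further. The clip's pressing force was not measured.
- **Slider:** it stalled against its end at 17 N. The cap is about 2 px from its computed far-end place in both views.
- **Robot:** it stands clear of everything, with the wrist force near zero.
- **Other things:** nothing else was touched on purpose. I did not measure their positions again at the end.

**One disagreement:** while the carrier was held, the wrist view put its underside about 34 mm below the tool and the side view about 25 mm. Touching the platform settled it at about 30 mm.

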